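# Clear and hold the sprung lid of the grinding-dust box

### The job

Take the yellow hold-down bar off the lid of the green dust box and, with the lid still shut, lay it across both forks of the blue rest, roughly centred, and let go of it, without dropping it on the table. Then raise the sprung lid by its red handle past its balance point (about 55 degrees open) without letting it fly open to its stop, bring it back down and hold it just below the balance point, at about 50 degrees. Finish while still holding the lid there, with everything else on the bench left alone.

Things in the scene. Friction and masses are not known exactly. Their poses are not given: they have to be found in the camera images.
- bar: the yellow hold-down bar, loose, square section 20 x 20 mm, 240 mm long, about 0.35 kg. Origin at the centre of its underside, x along its length. It starts lying flat across the shut lid, roughly parallel to the lid's hinge, its underside 98 mm above the table on the lid's flat top
- bar_center (a point): centre of the yellow bar (half-way up, 10 mm above its underside); x along the bar, z up
- rest_mid (a point): where the bar's centre belongs when it lies in the fixed blue rest: half-way between its two forked posts, 80 mm above the table; x runs from one post to the other. The posts stand 80 mm either side of this point along x, each 20 mm thick, with a slot floor 70 mm above the table, slots 27 mm wide flaring to about 45 mm, fork tips about 98 mm above the table. Base plate 200 x 80 mm, 10 mm thick
- dust_box: the fixed green dust box, 200 x 200 mm, 92 mm tall, carrying the lid. Origin at the centre of its underside; its x axis points from the handle side to the hinge side
- lid (a joint): opening angle of the lid in rad: 0 shut (level), growing as the handle goes up; stop at 1.5. Spring-assisted: left alone it falls shut below the balance point at 0.96 (55 degrees) and swings open to the stop above it; both pulls are under 4 N at the handle. The hinge has almost no friction, so it stays nowhere by itself
- lid_handle (a point): middle of the lid's red handle: a round bar 16 mm thick, 130 mm long, parallel to the hinge, 255 mm from the hinge axis, in the plane of the lid (6 mm aluminium-coloured plate, 204 mm wide). It stands 53 mm clear (centre line) of the lid's front edge on two side arms 65 mm either side of this middle, leaving an open gap between handle and lid. 95 mm above the table when the lid is shut. It turns with the lid
- lid_hinge (a point): middle of the hinge axis, 95 mm above the table, on the far upper edge of the box. The handle's middle moves on an upright circle of radius 255 mm about this point
- oil_bottle: bystander, to be left alone: blue oil bottle, 64 mm across, 170 tall; origin at its underside
- mug: bystander, to be left alone: blue mug, 80 mm across, 90 tall; origin at its underside
- paste_tin: bystander, to be left alone: small polishing-paste tin, 60 mm across, 45 tall; origin at its underside
- disc: bystander, to be left alone: red-brown grinding disc lying flat, 120 mm across, 12 thick; origin at its underside
- spanner: bystander, to be left alone: steel spanner lying on the table; origin at its underside
- blank: bystander, to be left alone: flat steel blade blank, 100 x 50 x 6 mm; origin at its underside
- brush: bystander, to be left alone: brush lying on the table; origin at its underside
There are look-alikes about, which are no part of the job. What is shaped like the part that bears rest_mid but pink is not meant.

How it is judged:
By the outcome, as a careful person would: the job done as asked, in the order asked, and still so for the second after the job is handed in, while the arm keeps its last pose, push and grip.
It also fails if it takes over 64 s, if anything falls off the work surface, if the arm or the gripper's body presses on something with over 40 N, if the wrist force passes 120 N, or if a joint passes its speed limit or range.

### The arm

A 6-joint arm with a two-finger parallel gripper is mounted at the origin on the work surface. World frame = base frame: x ahead of the robot, y to its left, z up, the work surface at z = 0. Lengths are in m, angles in rad, forces in N, time in s.
With the tool pointing down it reaches from about 0.325 to 0.75 m from the base axis. Payload 7.6 kg.
Tool frame: the origin (TCP) lies on the centre line of the jaws, within the pads' length; the fingertips stand 8 mm ahead of it and the grasp point (between the pads) lies 11 mm behind it (manip.finger_overhang is the distance from the TCP to the fingertips, in m); z points along the fingers, y is the line along which they close (so a half turn about z gives the same grasp; the last joint's range is limited). The gripper opens to 85 mm and grips with 20 to 120 N. Pads are 22 mm wide; open, the fingers measure 114 mm over their backs; the gripper's body (76 mm by 85 mm) begins 54 mm behind the grasp point. The pads swing forward as they close: fully open they stand 13 mm farther back than shut.
Start: joints at [-1.257, 0.052, 1.401, -0, 1.689, -0.07], TCP at [0.197, -0.487, 0.206] pointing down, gripper open.
Joint ranges: [-2.9, 2.9], [-0.91, 2.17], [0.12, 2.37], [-1.06, 4.2], [0.26, 2.73], [-2.93, 2.93]. Speed limits (rad/s): [2.57, 2.57, 3.01, 3.14, 3.14, 3.14].

### API

Orientations are given as [roll, pitch, yaw] about the fixed x, y, z axes, in that order (R = Rz(yaw) Ry(pitch) Rx(roll)).
In Python, from station import manip, viewer gives the robot as it stands. The module is installed in compiled form; this text tells all that it offers.
- The arm moves only by the tool play_rows, never from a script. Its argument "moves" is a list of rows, each a list of 3 entries, a list of its own where there are three numbers: the turn, a rotation vector about the world's x, y, z in degrees, then the shift along the world's x, y, z in m, then the finger opening in m, from 0 to 0.0854. In form: [[[rx, ry, rz], [tx, ty, tz], grip], ...]. A call has exactly 8 rows; each row is the pose to reach, as a shift and turn from the pose commanded when the call began; what a row does not reach only later rows make up. A row lasts 1/10 s, in which the tool goes at most 50 mm and 8.59 degrees, less where a joint would pass 70% of its speed; a pose out of reach is approached as far as the arm can. A call with a gripper value outside its range is refused whole. The fingers move at their own pace and stop on an object; the grip force is fixed at half the most. Time passes only in rows, so rows that repeat a pose let the fingers close, or fill a call up. It gives the time, the measured TCP pose, the force, the opening and the grip force at its end, in the units of the state.
- manip.get_obs(): the state, without advancing time (a new reading comes with each control period).
- viewer.capture(name): name is "scene" or "top" or "wrist"; returns a dict with "frame" (400x640x3 uint8, blue, green, red), "depth" (400x640 float32, m along the optical axis (not along the pixel's ray), 0 where there is no reading), "fx", "fy", "cx", "cy" (pixels), "rvec" (rotation vector, rad) and "tvec" (3), from world to camera coordinates, as OpenCV has them; the wrist camera has in their place "T_tool_cam" (4x4, takes a point from camera to tool coordinates, whose origin is the TCP and whose axes are the flange's). Camera axes: x right, y down, z forward; pixel columns grow to the right and rows downward; lengths in m; the calibration is good to about 2 mm. The wrist camera is an equidistant fisheye: a pixel r from the principal point sees the ray r / f radians off the axis. A picture is of the moment at which its call begins: read the wrist's pose just before it.
- manip.job_done(): hands the job in; it is judged then, once.
The state is a dict: "time_s": time; "joint_pos": joint angles; "joint_velocities": joint speeds; "joint_efforts": joint torques, N m; "position": TCP position; "orientation": TCP orientation; "wrist_force": force on the tool from outside, world axes, zero at the start; "moment": the same for the moment, N m; "opening": opening from 0.0 (shut) to 1.0 (fully open); "grasp_force": force on a finger pad.
Only numpy, scipy, OpenCV 4.12 (cv2) and the standard library are available. Lean on these libraries where they do the work, as an engineer would, in place of code of your own. Each camera call takes 0.05 s, during which the arm holds its last target. There are 200 camera calls.

## Working session

There is one attempt and no reset: what is moved stays moved. The work goes in short steps, Python scripts to look and compute and a tool call to move; the robot and the scene stay as the last step left them, time stands still between calls to the robot, and variables do not carry over. Pictures are saved under pics/ and viewed, at most 10 in all, crops included, and the job is handed in when it is done.

Besides the shell and the picture viewer there is one more tool, called after "Emit:" by a JSON object that holds its "op" and its "data", one argument or row to a line. play_rows: Moves the arm, as the interface text tells. Its arguments: {"type":"object","properties":{"moves":{"type":"array","items":{"type":"array"}}},"required":["moves"]}

```bash
mkdir -p pics
cat > h.py <<'E'
import numpy as np, cv2
from station import manip, viewer
def cap(n):
    c=viewer.capture(n); return c
def world(c,depth=True):
    R=cv2.Rodrigues(np.array(c["rvec"],float))[0]; t=np.array(c["tvec"],float).ravel()
    v,u=np.mgrid[0:400,0:640]; d=c["depth"]
    P=np.stack([(u-c["cx"])/c["fx"]*d,(v-c["cy"])/c["fy"]*d,d],-1)
    W=(P-t)@R; W[d==0]=np.nan
    return W
def plane(c,uv,z):
    R=cv2.Rodrigues(np.array(c["rvec"],float))[0]; t=np.array(c["tvec"],float).ravel()
    uv=np.atleast_2d(uv).astype(float)
    r=np.c_[(uv[:,0]-c["cx"])/c["fx"],(uv[:,1]-c["cy"])/c["fy"],np.ones(len(uv))]@R
    o=-R.T@t
    return o+r*((z-o[2])/r[:,2])[:,None]
E
python3 - <<'E'
from h import *
import pickle
a={}
for n in("top","scene"):
    c=cap(n);a[n]=c;cv2.imwrite(f"pics/{n}0.png",c["frame"])
    R=cv2.Rodrigues(np.array(c["rvec"],float))[0];print(n,-R.T@np.array(c["tvec"]).ravel(),c["fx"])
pickle.dump(a,open("a.pkl","wb"))
print(manip.get_obs(),manip.finger_overhang)
E
```

```text
top [0.26073741 0.02175241 1.69624605] 434.2236221472564
scene [1.14198702 0.48758863 0.93531133] 364.00834232437273
{'time_s': 0.1, 'joint_pos': array([-1.25726736e+00,  5.27689248e-02,  1.40164250e+00, -2.95128970e-05,
        1.68859259e+00, -7.02916260e-02]), 'joint_velocities': array([-0.00057291, -0.00099436, -0.00351875,  0.00116601,  0.00067785,
       -0.00052002]), 'joint_efforts': array([ 8.45741506e-04, -3.82581961e+01, -3.60984170e+01, -7.25102223e-05,
        4.83554570e-03, -2.79568667e-06]), 'position': array([ 0.1965161 , -0.48650002,  0.20544947]), 'orientation': array([-3.14018272e+00, -6.98843270e-05,  3.83817092e-01]), 'wrist_force': array([ 0.67092192, -0.17649784,  0.64280413]), 'moment': array([0.02296476, 0.01188698, 0.05532304]), 'grasp_force': 0.0, 'opening': 1.000425830254931} 0.008
```

View pics/top0.png

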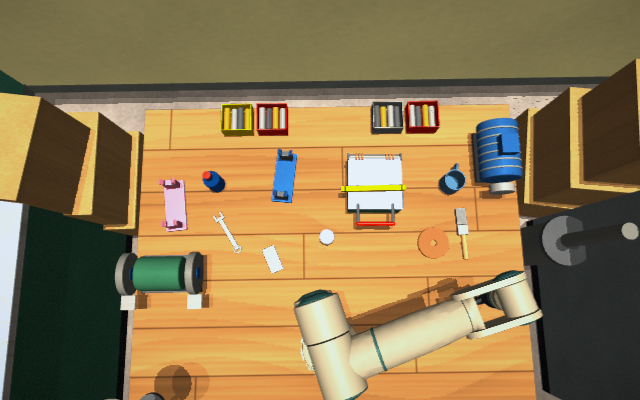

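View pics/scene0.png

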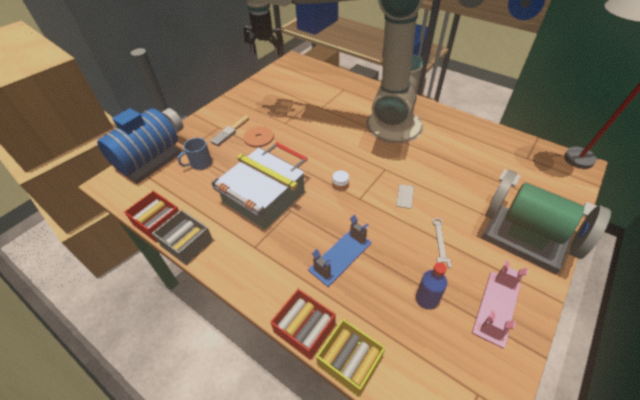

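The top view shows the yellow bar at (374,188) across the box lid and the red handle at (376,224). There are two rests: a blue one at (285,176) and a pink one at (174,205). The blue one is meant, because the task rules out pink. Next I measure and take the confirming crop.

Run:
```python
from h import *
import pickle
a=pickle.load(open("a.pkl","rb"));c=a["top"];f=c["frame"];W=world(c)
hsv=cv2.cvtColor(f,cv2.COLOR_BGR2HSV);H,S,V=[hsv[...,i].astype(int) for i in range(3)]
def roi(x0,x1,y0,y1):
    m=np.zeros((400,640),bool);m[y0:y1,x0:x1]=1;return m
def rep(n,m,z):
    v,u=np.nonzero(m);P=plane(c,np.c_[u,v],z)[:,:2]
    (cx,cy),s,an=cv2.minAreaRect(P.astype(np.float32))
    mu=P.mean(0);w,e=np.linalg.eigh(np.cov((P-mu).T));d=e[:,1]
    print(n,len(u),"rect",np.round([cx,cy,*s],4),"mean",mu.round(4),"dir deg",np.degrees(np.arctan2(d[1],d[0])).round(2),"z med",np.nanmedian(W[m][:,2]).round(4))
rep("bar",roi(335,412,178,200)&(H>20)&(H<35)&(S>150),.118)
rep("handle",roi(350,402,216,232)&((H<8)|(H>172))&(S>130),.103)
r=roi(262,305,140,212);b=r&(H>95)&(H<125)&(S>100)
rep("blue",b&(W[...,2]<.02),.01)
hi=r&(W[...,2]>.05)
n,l,st,ce=cv2.connectedComponentsWithStats(hi.astype(np.uint8))
for i in range(1,n):
    if st[i,4]>8: print(st[i],np.nanmean(W[l==i],0).round(4),np.nanmin(W[l==i],0).round(3),np.nanmax(W[l==i],0).round(3))
lid=roi(335,412,145,220)&(W[...,2]>.085)&(W[...,2]<.102)&(S<60)
rep("lid",lid,.098)
for nm,m in(("bottle",roi(195,230,160,200)),("mug",roi(435,468,158,198))):
    m=m&(W[...,2]>.04);print(nm,np.nanmean(W[m],0).round(3),np.nanmax(W[m][:,2]).round(3))
cv2.imwrite("pics/crop.png",cv2.resize(f[135:240,255:420],None,fx=4.5,fy=4.5,interpolation=cv2.INTER_CUBIC))
```

```text
bar 379 rect [ 0.579  -0.167   0.0228  0.241 ] mean [ 0.5785 -0.167 ] dir deg 90.39 z med 0.1168
handle 158 rect [ 0.4492 -0.1697  0.1403  0.0148] mean [ 0.4476 -0.1703] dir deg 89.27 z med 0.1001
blue 748 rect [0.6497 0.174  0.0782 0.1983] mean [0.6489 0.1722] dir deg 173.93 z med 0.0094
[277 148  15  10 102] [0.7286 0.167  0.0767] [0.718 0.14  0.051] [0.743 0.194 0.101]
[272 189  15   9  94] [0.5706 0.1875 0.078 ] [0.56  0.159 0.05 ] [0.585 0.213 0.1  ]
lid 2332 rect [ 0.5893 -0.1742  0.2013  0.2498] mean [ 0.6029 -0.1741] dir deg -175.71 z med 0.0969
bottle [0.619 0.433 0.115] 0.176
mug [ 0.616 -0.48   0.071] 0.098
```

View pics/crop.png

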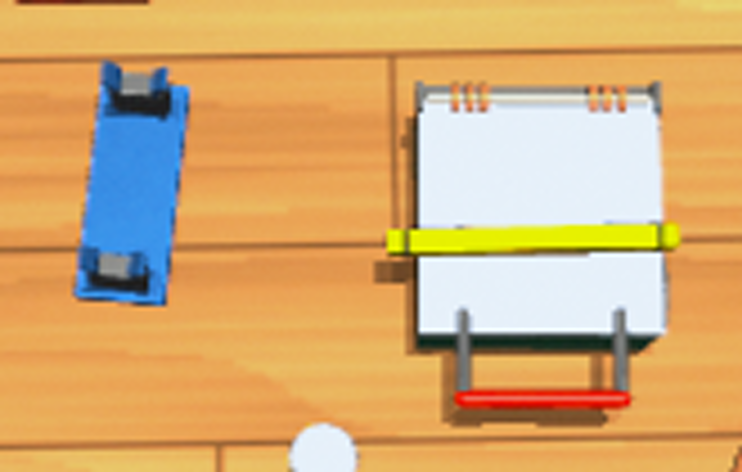

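The crop confirms the blue rest at top-image (285,176), with its forks at about (284,153) and (279,194). It also shows the yellow bar lying on the lid and the red handle in front of it. I'm moving above the bar now.

Emit:
{"op": "play_rows", "data": {
  "moves": [
    [[0,0,68.4],[0.3825,0.3195,0.02],0.07],
    [[0,0,68.4],[0.3825,0.3195,0.02],0.07],
    [[0,0,68.4],[0.3825,0.3195,0.02],0.07],
    [[0,0,68.4],[0.3825,0.3195,0.02],0.07],
    [[0,0,68.4],[0.3825,0.3195,0.02],0.07],
    [[0,0,68.4],[0.3825,0.3195,0.02],0.07],
    [[0,0,68.4],[0.3825,0.3195,0.02],0.07],
    [[0,0,68.4],[0.3825,0.3195,0.02],0.07]
  ]
}}

```text
time_s: 0.9
position: [0.5045, -0.2289, 0.222]
orientation: [-3.141, -0.0, 1.584]
wrist_force: [0.7, -0.2, 0.3]
opening: 0.82
grasp_force: 0.0
```

Emit:
{"op": "play_rows", "data": {
  "moves": [
    [[0,0,0],[0.0755,0.062,0],0.06],
    [[0,0,0],[0.0755,0.062,0],0.06],
    [[0,0,0],[0.0755,0.062,0],0.06],
    [[0,0,0],[0.0755,0.062,0],0.06],
    [[0,0,0],[0.0755,0.062,0],0.06],
    [[0,0,0],[0.0755,0.062,0],0.06],
    [[0,0,0],[0.0755,0.062,0],0.06],
    [[0,0,0],[0.0755,0.062,0],0.06]
  ]
}}

```text
time_s: 1.7
position: [0.5785, -0.1693, 0.2226]
orientation: [3.141, 0.0, 1.576]
wrist_force: [-0.4, 0.4, 0.0]
opening: 0.706
grasp_force: 0.0
```

```bash
cat >> h.py <<'E'
from scipy.spatial.transform import Rotation as Ro
def wpts(c,o,uv,z):
    uv=np.atleast_2d(uv).astype(float);d=uv-[c["cx"],c["cy"]];r=np.hypot(*d.T)
    th=r/c["fx"];k=np.sin(th)/np.maximum(r,1e-9)
    T=np.array(c["T_tool_cam"]);R=Ro.from_euler("xyz",o["orientation"]).as_matrix()
    ray=(np.c_[d*k[:,None],np.cos(th)]@T[:3,:3].T)@R.T
    p=R@T[:3,3]+o["position"]
    return p+ray*((z-p[2])/ray[:,2])[:,None]
def wrep(c,o,n,m,z):
    v,u=np.nonzero(m);P=wpts(c,o,np.c_[u,v],z)[:,:2]
    (cx,cy),s,an=cv2.minAreaRect(P.astype(np.float32))
    mu=P.mean(0);w,e=np.linalg.eigh(np.cov((P-mu).T));d=e[:,1]
    print(n,len(u),"rect",np.round([cx,cy,*s,an],4),"mean",mu.round(4),"deg",np.degrees(np.arctan2(d[1],d[0])).round(2),"px",u.mean().round(),v.mean().round(),"ext",u.min(),u.max(),v.min(),v.max())
def big(m):
    n,l,st,_=cv2.connectedComponentsWithStats(m.astype(np.uint8));return l==1+st[1:,4].argmax()
E
python3 - <<'E'
from h import *
import pickle
o=manip.get_obs();c=cap("wrist");pickle.dump((o,c),open("w1.pkl","wb"));cv2.imwrite("pics/w1.png",c["frame"])
print(o["position"],o["orientation"],c["T_tool_cam"],c["fx"],c["cx"],c["cy"])
hsv=cv2.cvtColor(c["frame"],cv2.COLOR_BGR2HSV);H,S,V=[hsv[...,i].astype(int) for i in range(3)]
wrep(c,o,"bar",big((H>20)&(H<35)&(S>150)&(V>150)),.118)
wrep(c,o,"handle",big(((H<6)|(H>172))&(S>150)),.103)
E
```

```text
[ 0.57845684 -0.16927982  0.22263949] [3.14100219e+00 2.34499308e-04 1.57641928e+00] [[ 2.42490292e-04 -9.47481836e-01 -3.19809493e-01  8.27665652e-02]
 [ 9.99999970e-01  2.36392081e-04  5.78878433e-05 -3.34501290e-04]
 [ 2.07527516e-05 -3.19809498e-01  9.47481865e-01 -1.67842235e-01]
 [ 0.00000000e+00  0.00000000e+00  0.00000000e+00  1.00000000e+00]] 309.70691628693146 317.8434240411304 198.95172609962572
bar 1517 rect [ 0.5806 -0.0958  0.019   0.0646  0.5307] mean [ 0.5806 -0.0943] deg 91.03 px 321.0 107.0 ext 310 332 72 145
handle 2672 rect [ 0.8468 -0.3142  0.0996  0.196  48.0068] mean [ 0.8337 -0.3139] deg 144.18 px 507.0 291.0 ext 467 548 259 336
```

View pics/w1.png

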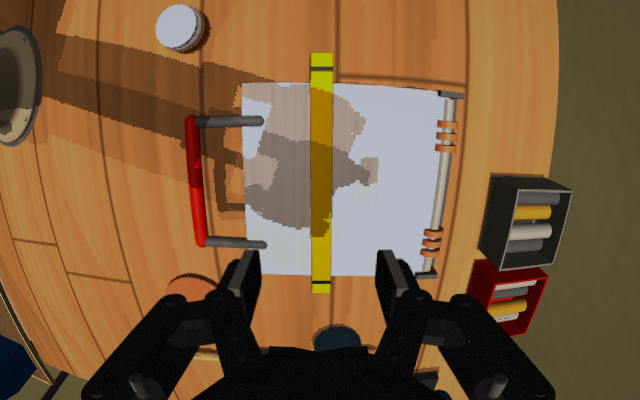

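The wrist view shows the bar centred between the fingers (u 310–332, v 52–292). The handle is at u≈195, v 115–247, and the hinge rod runs from (452,95) to (430,275). I'm re-measuring with shadow-tolerant masks.

Run:
```python
from h import *
import pickle
o,c=pickle.load(open("w1.pkl","rb"))
hsv=cv2.cvtColor(c["frame"],cv2.COLOR_BGR2HSV);H,S,V=[hsv[...,i].astype(int) for i in range(3)]
m=(H>20)&(H<35)&(S>150)&(V>70);m[:,:300]=0;m[:,345:]=0;m[:45]=0;m[300:]=0
wrep(c,o,"bar",m,.118)
m=((H<6)|(H>172))&(S>150);m[:,:180]=0;m[:,212:]=0;m[:105]=0;m[255:]=0
wrep(c,o,"handle",m,.1)
print(wpts(c,o,[[452,97],[430,270]],.1).round(4),"hinge;  arms",wpts(c,o,[[262,121],[266,245]],.099).round(4),"handle ends",wpts(c,o,[[192,117],[202,245]],.1).round(4))
```

```text
bar 4759 rect [ 0.581  -0.1646  0.0194  0.238   0.5423] mean [ 0.5809 -0.1528] deg 90.46 px 321.0 168.0 ext 310 332 52 292
handle 1740 rect [ 4.52400e-01 -1.69400e-01  1.42100e-01  1.66000e-02  8.90275e+01] mean [ 0.4523 -0.1656] deg 88.91 px 195.0 180.0 ext 184 207 115 246
[[ 0.7091 -0.0784  0.1   ]
 [ 0.7079 -0.2702  0.1   ]] hinge;  arms [[ 0.5252 -0.1076  0.099 ]
 [ 0.5234 -0.237   0.099 ]] handle ends [[ 0.4545 -0.1005  0.1   ]
 [ 0.4505 -0.2391  0.1   ]]
```

Emit:
{"op": "play_rows", "data": {
  "moves": [
    [[0,0,0],[0.002,0.003,-0.04],0.06],
    [[0,0,0],[0.002,0.003,-0.08],0.06],
    [[0,0,0],[0.002,0.003,-0.1],0.06],
    [[0,0,0],[0.002,0.003,-0.112],0.06],
    [[0,0,0],[0.002,0.003,-0.112],0.06],
    [[0,0,0],[0.002,0.003,-0.112],0.0],
    [[0,0,0],[0.002,0.003,-0.112],0.0],
    [[0,0,0],[0.002,0.003,-0.112],0.0]
  ]
}}

```text
time_s: 2.55
position: [0.5816, -0.1658, 0.1119]
orientation: [3.139, 0.001, 1.578]
wrist_force: [0.3, 0.2, -0.2]
opening: 0.197
grasp_force: 0.0
```

Emit:
{"op": "play_rows", "data": {
  "moves": [
    [[0,0,0],[0,0,0],0.0],
    [[0,0,0],[0,0,0],0.0],
    [[0,0,0],[0,0,0],0.0],
    [[0,0,0],[0,0,0],0.0],
    [[0,0,0],[0,0,0.01],0.0],
    [[0,0,0],[0,0,0.04],0.0],
    [[0,0,0],[0,0,0.07],0.0],
    [[0,0,0],[0,0,0.1],0.0]
  ]
}}

```text
time_s: 3.35
position: [0.5808, -0.1656, 0.2123]
orientation: [3.141, 0.0, 1.578]
wrist_force: [0.6, -0.9, -0.4]
opening: -0.0
grasp_force: 0.0
```

Run:
```python
from h import *
import pickle
o=manip.get_obs();c=cap("wrist");pickle.dump((o,c),open("w2.pkl","wb"));cv2.imwrite("pics/w2.png",c["frame"])
t=cap("top");W=world(t);m=np.zeros((400,640),bool);m[180:196,345:405]=1
hsv=cv2.cvtColor(t["frame"],cv2.COLOR_BGR2HSV)
m&=(hsv[...,0]>20)&(hsv[...,0]<35)&(hsv[...,1]>150);print(m.sum(),np.nanpercentile(W[m][:,2],[10,50,90]))
```

```text
209 [0.11121891 0.11717215 0.12284161]
```

View pics/w2.png

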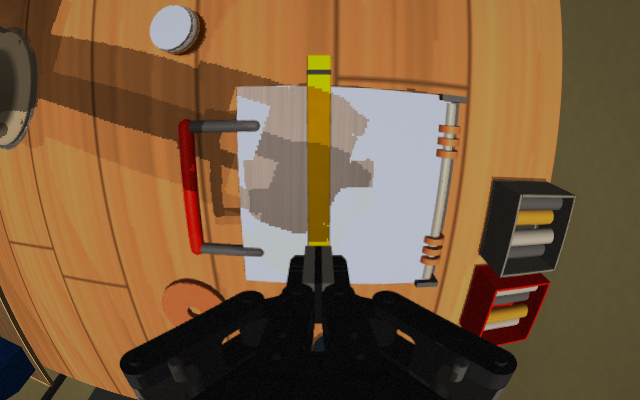

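The bar lies unmoved on the lid (u 308–330), and the fingers shut above it. I'm checking where the fingertips really are, using wrist depth.

Run:
```python
from h import *
import pickle
for f,box in(("w2.pkl",(300,340,240,300)),("w1.pkl",(225,410,240,300))):
    o,c=pickle.load(open(f,"rb"))
    v,u=np.mgrid[0:400,0:640];d=np.stack([u-c["cx"],v-c["cy"]],-1);r=np.hypot(d[...,0],d[...,1]);th=r/c["fx"]
    k=np.tan(th)/np.maximum(r,1e-9);D=c["depth"]
    P=np.stack([d[...,0]*k*D,d[...,1]*k*D,D],-1);T=np.array(c["T_tool_cam"]);P=P@T[:3,:3].T+T[:3,3]
    x0,x1,y0,y1=box;p=P[y0:y1,x0:x1][(D[y0:y1,x0:x1]>0)]
    R=Ro.from_euler("xyz",o["orientation"]).as_matrix()
    q=p[(p[:,2]<.06)&(abs(p[:,0])<.03)]
    print(f,len(q),"tool z max/95%",q[:,2].max() if len(q) else None,np.percentile(q,[5,50,95],axis=0).round(4).tolist() if len(q) else "")
    B=P[150:160,312:328].reshape(-1,3);print("bar top world z",np.median((B@R.T+o["position"])[:,2]), "lid",np.median((P[150:160,390:410].reshape(-1,3)@R.T+o["position"])[:,2]))
    for vv in range(240,300,5): print(vv,P[vv,318].round(4) if f=="w2.pkl" else P[vv,252].round(4))
```

```text
w2.pkl 2034 tool z max/95% -0.028016051887692045 [[0.0069, -0.0071, -0.0728], [0.0112, 0.0002, -0.0542], [0.0129, 0.0081, -0.0328]]
bar top world z 0.1179198129879403 lid 0.09806410308941975
240 [-0.0463 -0.0002  0.0939]
245 [-0.052  -0.0002  0.0947]
250 [ 0.0117 -0.0002 -0.0347]
255 [ 0.0114 -0.0002 -0.0392]
260 [ 0.0121 -0.0002 -0.0451]
265 [ 0.0113 -0.0002 -0.0484]
270 [ 0.0118 -0.0003 -0.0534]
275 [ 0.0116 -0.0003 -0.0571]
280 [ 0.011  -0.0003 -0.06  ]
285 [ 0.0107 -0.0003 -0.0633]
290 [ 0.0071 -0.0003 -0.0617]
295 [ 0.0051 -0.0003 -0.0625]
w1.pkl 3080 tool z max/95% -0.029244899979197075 [[-0.0052, -0.04, -0.0714], [0.0093, -0.03, -0.0521], [0.012, 0.0387, -0.0346]]
bar top world z 0.1179856371129809 lid 0.09797859873952736
240 [-0.0621 -0.0705  0.1245]
245 [-0.0662 -0.0701  0.1208]
250 [ 0.0104 -0.0332 -0.0331]
255 [ 0.0108 -0.032  -0.0389]
260 [ 0.011  -0.031  -0.0441]
265 [ 0.0101 -0.0305 -0.0472]
270 [ 0.0085 -0.0303 -0.0489]
275 [ 0.0061 -0.0305 -0.0494]
280 [ 0.0054 -0.0299 -0.0525]
285 [ 0.0026 -0.0302 -0.0526]
290 [ 0.001  -0.0301 -0.0542]
295 [-0.0018 -0.0304 -0.0543]
```

Wrist depth puts the fingertips about 30 mm behind the stated TCP, which matches the missed grasp. I'll use tip ≈ TCP + 30 mm in height and descend carefully.

Emit:
{"op": "play_rows", "data": {
  "moves": [
    [[0,0,0],[0,0,-0.03],0.06],
    [[0,0,0],[0,0,-0.05],0.06],
    [[0,0,0],[0,0,-0.07],0.06],
    [[0,0,0],[0,0,-0.075],0.06],
    [[0,0,0],[0,0,-0.08],0.06],
    [[0,0,0],[0,0,-0.1],0.06],
    [[0,0,0],[0,0,-0.12],0.06],
    [[0,0,0],[0,0,-0.128],0.06]
  ]
}}

```text
time_s: 4.25
position: [0.5805, -0.1655, 0.0813]
orientation: [-3.14, -0.0, 1.578]
wrist_force: [-0.3, 1.1, -0.6]
opening: 0.703
grasp_force: 0.0
```

Run:
```python
from h import *
o=manip.get_obs();c=cap("wrist");print(o["position"],o["wrist_force"],o["opening"])
v,u=np.mgrid[0:400,0:640];d=np.stack([u-c["cx"],v-c["cy"]],-1);r=np.hypot(d[...,0],d[...,1]);th=r/c["fx"]
k=np.tan(th)/np.maximum(r,1e-9);D=c["depth"]
P=np.stack([d[...,0]*k*D,d[...,1]*k*D,D],-1);T=np.array(c["T_tool_cam"]);P=P@T[:3,:3].T+T[:3,3]
R=Ro.from_euler("xyz",o["orientation"]).as_matrix();W=P@R.T+o["position"]
m=(abs(P[...,0])<.013)&(P[...,2]<-.02)&(P[...,2]>-.06)&(D>0)&(v<330)&(abs(P[...,1])>.02)
print("tip world z",W[m][:,2].min(),np.percentile(W[m][:,2],2), m.sum(), "y tool",np.percentile(P[m][:,1],[1,30,70,99]))
```

```text
[ 0.58047572 -0.16548333  0.08129972] [-0.27231437  1.13953273 -0.6252098 ] 0.7028048423470111
tip world z 0.10115937163794761 0.10151039719848091 2855 y tool [-0.13316534 -0.0329868   0.02982428  0.12451259]
```

No contact with the TCP already below the lid level, which confirms the offset. I go 7 mm lower and close.

Emit:
{"op": "play_rows", "data": {
  "moves": [
    [[0,0,0],[0,0,-0.004],0.06],
    [[0,0,0],[0,0,-0.007],0.06],
    [[0,0,0],[0,0,-0.007],0.03],
    [[0,0,0],[0,0,-0.007],0.0],
    [[0,0,0],[0,0,-0.007],0.0],
    [[0,0,0],[0,0,-0.007],0.0],
    [[0,0,0],[0,0,-0.007],0.0],
    [[0,0,0],[0,0,-0.007],0.0]
  ]
}}

```text
time_s: 5.1
position: [0.5813, -0.1657, 0.0761]
orientation: [3.14, 0.0, 1.578]
wrist_force: [-0.7, 0.6, 4.8]
opening: 0.222
grasp_force: 61.2
```

Emit:
{"op": "play_rows", "data": {
  "moves": [
    [[0,0,0],[0,0,0.01],0.0],
    [[0,0,0],[0,0,0.03],0.0],
    [[0,0,0],[0,0,0.06],0.0],
    [[0,0,0],[0,0.01,0.1],0.0],
    [[0,0,8],[0.006,0.04,0.12],0.0],
    [[0,0,16],[0.013,0.075,0.12],0.0],
    [[0,0,24],[0.02,0.11,0.12],0.0],
    [[0,0,32],[0.027,0.145,0.12],0.0]
  ]
}}

```text
time_s: 5.9
position: [0.6074, -0.0193, 0.1946]
orientation: [-3.14, -0.001, 2.141]
wrist_force: [0.5, 0.3, -4.2]
opening: 0.218
grasp_force: 60.2
```

Emit:
{"op": "play_rows", "data": {
  "moves": [
    [[0,0,8],[0.007,0.035,0],0.0],
    [[0,0,16],[0.014,0.07,0],0.0],
    [[0,0,24],[0.021,0.105,0],0.0],
    [[0,0,32],[0.028,0.14,0],0.0],
    [[0,0,40],[0.035,0.17,0],0.0],
    [[0,0,46],[0.039,0.188,0],0.0],
    [[0,0,51],[0.042,0.196,0],0.0],
    [[0,0,51],[0.042,0.196,0],0.0]
  ]
}}

```text
time_s: 6.7
position: [0.6493, 0.1766, 0.1938]
orientation: [-3.141, -0.003, 3.029]
wrist_force: [-0.2, -1.0, -3.8]
opening: 0.213
grasp_force: 60.2
```

Run:
```python
from h import *
import pickle
o=manip.get_obs();c=cap("wrist");pickle.dump((o,c),open("w3.pkl","wb"));cv2.imwrite("pics/w3.png",c["frame"])
print(o["position"],o["orientation"],o["wrist_force"],o["opening"],o["grasp_force"])
```

```text
[0.64930008 0.17657956 0.19382732] [-3.14091064e+00 -2.71841842e-03  3.02869168e+00] [-0.17439251 -0.99013572 -3.84195601] 0.21303662916213734 60.19581913948059
```

View pics/w3.png

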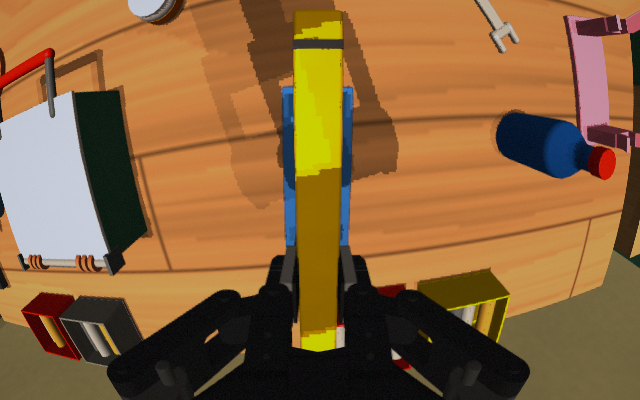

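The bar is held over the blue rest. Its base edges show symmetrically at u≈284 and u≈352 around the bar (u≈318). I'm measuring the edges for the last alignment.

Run:
```python
from h import *
import pickle
o,c=pickle.load(open("w3.pkl","rb"))
hsv=cv2.cvtColor(c["frame"],cv2.COLOR_BGR2HSV);H,S,V=[hsv[...,i].astype(int) for i in range(3)]
b=(H>100)&(H<118)&(S>120)&(V>40);b[:,:270]=0;b[:,365:]=0;b[:75]=0;b[260:]=0
L=[];Rr=[]
for v in range(95,240,3):
    u=np.nonzero(b[v])[0]
    if len(u) and u.min()<300 and u.max()>335: L.append((u.min()-.5,v));Rr.append((u.max()+.5,v))
# edges at plate top z=.01 in world
for n,E in(("L",L),("R",Rr)):
    P=wpts(c,o,E,.01)[:,:2];s=np.polyfit(P[:,0],P[:,1],1);print(n,len(E),"slope deg",np.degrees(np.arctan(s[0])),"y at .65",np.polyval(s,.65),"resid",np.std(P[:,1]-np.polyval(s,P[:,0])),"x",P[:,0].min(),P[:,0].max())
v,u=np.nonzero(b);P=wpts(c,o,[[318,v.min()]],.01);print("front edge",v.min(),P)
m=(H>20)&(H<35)&(S>150)&(V>70);m[:,:285]=0;m[:,350:]=0
L=[(np.nonzero(m[v])[0].min()-.5,v) for v in range(60,330,5)];Rr=[(np.nonzero(m[v])[0].max()+.5,v) for v in range(60,330,5)]
zt=o["position"][2]+.043
for E in(L,Rr):
    P=wpts(c,o,E,zt)[:,:2];s=np.polyfit(P[:,0],P[:,1],1);print("bar",np.degrees(np.arctan(s[0])),np.polyval(s,.65))
v,u=np.nonzero(m);print("bar front end",v.min(),wpts(c,o,[[318,v.min()]],zt))
print("yaw",np.degrees(o["orientation"][2])-180)
```

```text
L 49 slope deg -6.672712121752703 y at .65 0.13637686313231806 resid 0.00036423651479089425 x 0.5581034829382592 0.7332028071228008
R 49 slope deg -6.873080302018678 y at .65 0.21501454342686732 resid 0.0003775455499287574 x 0.5670883147075658 0.742008469397884
front edge 87 [[0.55418957 0.18791327 0.01      ]]
bar -6.2733116200426 0.16724220978436066
bar -6.634384421469973 0.18623095646928575
bar front end 10 [[0.53072915 0.19031707 0.23682732]]
yaw -6.468749347638067
```

Emit:
{"op": "play_rows", "data": {
  "moves": [
    [[0,0,-0.3],[0.001,-0.001,-0.03],0.0],
    [[0,0,-0.3],[0.001,-0.001,-0.06],0.0],
    [[0,0,-0.3],[0.001,-0.001,-0.085],0.0],
    [[0,0,-0.3],[0.001,-0.001,-0.105],0.0],
    [[0,0,-0.3],[0.001,-0.001,-0.12],0.0],
    [[0,0,-0.3],[0.001,-0.001,-0.13],0.0],
    [[0,0,-0.3],[0.001,-0.001,-0.138],0.0],
    [[0,0,-0.3],[0.001,-0.001,-0.141],0.0]
  ]
}}

```text
time_s: 7.55
position: [0.6508, 0.1742, 0.0539]
orientation: [-3.142, -0.0, 3.02]
wrist_force: [0.2, -1.1, -3.6]
opening: 0.217
grasp_force: 60.2
```

Emit:
{"op": "play_rows", "data": {
  "moves": [
    [[0,0,0],[0,0,-0.002],0.0],
    [[0,0,0],[0,0,-0.004],0.0],
    [[0,0,0],[0,0,-0.005],0.0],
    [[0,0,0],[0,0,-0.006],0.0],
    [[0,0,0],[0,0,-0.006],0.0],
    [[0,0,0],[0,0,-0.006],0.0],
    [[0,0,0],[0,0,-0.006],0.0],
    [[0,0,0],[0,0,-0.006],0.0]
  ]
}}

```text
time_s: 8.35
position: [0.6509, 0.1744, 0.0484]
orientation: [3.141, 0.0, 3.021]
wrist_force: [0.2, -0.4, -3.1]
opening: 0.217
grasp_force: 60.2
```

Emit:
{"op": "play_rows", "data": {
  "moves": [
    [[0,0,0],[0,0,-0.0005],0.0],
    [[0,0,0],[0,0,-0.001],0.0],
    [[0,0,0],[0,0,-0.0015],0.0],
    [[0,0,0],[0,0,-0.0015],0.0],
    [[0,0,0],[0,0,-0.0015],0.0],
    [[0,0,0],[0,0,-0.0015],0.0],
    [[0,0,0],[0,0,-0.0015],0.0],
    [[0,0,0],[0,0,-0.0015],0.0]
  ]
}}

```text
time_s: 9.15
position: [0.651, 0.1744, 0.0483]
orientation: [3.141, 0.001, 3.021]
wrist_force: [-5.6, -1.4, 5.2]
opening: 0.213
grasp_force: 61.5
```

The bar has seated: the wrist force went from −3 to +5 N. I open, then lift straight up.

Emit:
{"op": "play_rows", "data": {
  "moves": [
    [[0,0,0],[0,0,0],0.03],
    [[0,0,0],[0,0,0],0.05],
    [[0,0,0],[0,0,0],0.06],
    [[0,0,0],[0,0,0],0.06],
    [[0,0,0],[0,0,0.02],0.06],
    [[0,0,0],[0,0,0.06],0.06],
    [[0,0,0],[0,0,0.11],0.06],
    [[0,0,0],[0,0,0.16],0.06]
  ]
}}

```text
time_s: 9.95
position: [0.6505, 0.1743, 0.2081]
orientation: [-3.141, -0.001, 3.021]
wrist_force: [0.4, 0.0, 1.2]
opening: 0.703
grasp_force: 0.0
```

Run:
```python
from h import *
o=manip.get_obs();c=cap("wrist");cv2.imwrite("pics/w4.png",c["frame"]);print(o["position"],o["orientation"],o["joint_pos"])
t=cap("top");W=world(t);hsv=cv2.cvtColor(t["frame"],cv2.COLOR_BGR2HSV);H,S=hsv[...,0],hsv[...,1]
hsv=cv2.cvtColor(c["frame"],cv2.COLOR_BGR2HSV);H,S,V=[hsv[...,i].astype(int) for i in range(3)]
m=(H>20)&(H<35)&(S>150)&(V>70);m[:,:290]=0;m[:,350:]=0
wrep(c,o,"bar",big(m),.09)
```

```text
[0.65045897 0.17433137 0.20811741] [-3.14144027e+00 -8.24575244e-04  3.02098734e+00] [ 2.06981060e-01  4.87095034e-01  8.82010055e-01  1.23561959e-04
  1.77331732e+00 -1.24318521e+00]
bar 4061 rect [6.51200e-01 1.74800e-01 2.06000e-02 2.06000e-01 8.31159e+01] mean [0.6429 0.1759] deg 173.09 px 318.0 175.0 ext 307 329 77 277
```

View pics/w4.png

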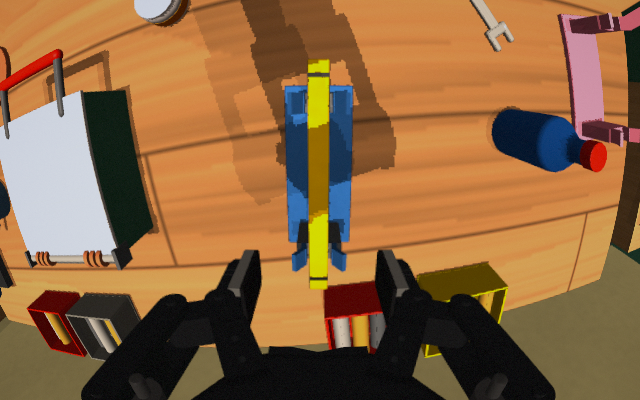

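The bar lies across both forks (u 307–329, v 60–290) and its centre is within about 1 mm of the rest's. Next is the handle: I swing back with a yaw of −84°, then tilt.

Emit:
{"op": "play_rows", "data": {
  "moves": [
    [[0,0,-8.4],[-0.01,-0.04,0.01],0.06],
    [[0,0,-16.8],[-0.03,-0.08,0.02],0.06],
    [[0,0,-25.2],[-0.05,-0.12,0.02],0.06],
    [[0,0,-33.6],[-0.07,-0.16,0.02],0.06],
    [[0,0,-42],[-0.09,-0.2,0.02],0.06],
    [[0,0,-50.4],[-0.11,-0.24,0.02],0.06],
    [[0,0,-58.8],[-0.13,-0.28,0.02],0.06],
    [[0,0,-67.2],[-0.155,-0.315,0.02],0.06]
  ]
}}

```text
time_s: 10.85
position: [0.4949, -0.1423, 0.2265]
orientation: [3.141, 0.0, 1.842]
wrist_force: [0.6, -1.0, 0.2]
opening: 0.703
grasp_force: 0.0
```

Emit:
{"op": "play_rows", "data": {
  "moves": [
    [[0,0,-8.4],[-0.015,-0.02,-0.01],0.06],
    [[0,0,-16.9],[-0.0245,-0.0295,-0.02],0.06],
    [[0,0,-16.9],[-0.0245,-0.0295,-0.02],0.06],
    [[0,0,-16.9],[-0.0245,-0.0295,-0.02],0.06],
    [[0,0,-16.9],[-0.0245,-0.0295,-0.02],0.06],
    [[0,0,-16.9],[-0.0245,-0.0295,-0.02],0.06],
    [[0,0,-16.9],[-0.0245,-0.0295,-0.02],0.06],
    [[0,0,-16.9],[-0.0245,-0.0295,-0.02],0.06]
  ]
}}

```text
time_s: 11.65
position: [0.4716, -0.1698, 0.2069]
orientation: [3.141, 0.0, 1.554]
wrist_force: [-0.1, 0.5, -0.2]
opening: 0.7
grasp_force: 0.0
```

Emit:
{"op": "play_rows", "data": {
  "moves": [
    [[0,-6,0],[0,0,0],0.06],
    [[-0.2,-12,0],[0,0,0],0.06],
    [[-0.3,-18,0],[0,0,-0.02],0.06],
    [[-0.4,-25,0],[0,0,-0.04],0.06],
    [[-0.4,-25,0],[0,0,-0.05],0.06],
    [[-0.4,-25,0],[0,0,-0.05],0.06],
    [[-0.4,-25,0],[0,0,-0.05],0.06],
    [[-0.4,-25,0],[0,0,-0.05],0.06]
  ]
}}

```text
time_s: 12.45
position: [0.473, -0.1706, 0.1593]
orientation: [2.703, 0.001, 1.554]
wrist_force: [0.5, -0.1, 1.1]
opening: 0.705
grasp_force: 0.0
```

Run:
```python
from h import *
o=manip.get_obs();c=cap("wrist");cv2.imwrite("pics/w5.png",c["frame"]);print(o["position"],o["orientation"],o["joint_pos"])
R=Ro.from_euler("xyz",o["orientation"]).as_matrix();print(R.round(4))
hsv=cv2.cvtColor(c["frame"],cv2.COLOR_BGR2HSV);H,S,V=[hsv[...,i].astype(int) for i in range(3)]
m=((H<6)|(H>172))&(S>170)&(V>60);m[260:]=0;wrep(c,o,"handle",big(m),.1)
```

```text
[ 0.47301383 -0.17064135  0.15934827] [2.70304644e+00 1.10609868e-03 1.55417662e+00] [-0.5521276  -0.33549209  1.90120689  0.23354607  1.20136402 -0.57900869]
[[ 0.0166  0.9053  0.4245]
 [ 0.9999 -0.0146 -0.0081]
 [-0.0011  0.4246 -0.9054]]
handle 2798 rect [ 4.49400e-01 -1.54400e-01  1.12600e-01  1.56000e-02  8.87892e+01] mean [ 0.4497 -0.1491] deg 89.55 px 254.0 184.0 ext 240 268 115 259
```

View pics/w5.png

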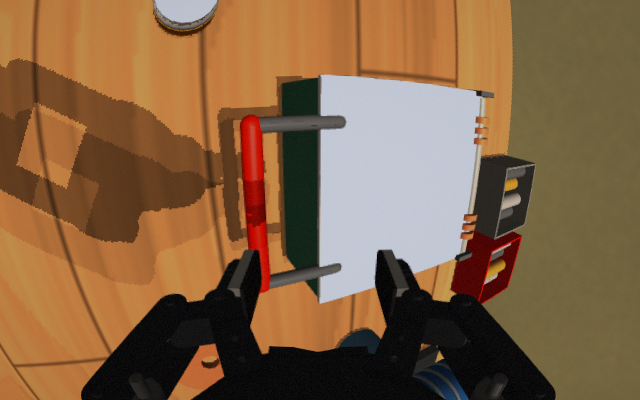

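The handle is at u≈254 between the fingers' planes, and the tilt is right. I lower the gripper with a narrower opening, so the rear finger fits the gap, then close.

Emit:
{"op": "play_rows", "data": {
  "moves": [
    [[0,0,0],[-0.002,0,-0.02],0.045],
    [[0,0,0],[-0.002,0,-0.03],0.045],
    [[0,0,0],[-0.002,0,-0.04],0.045],
    [[0,0,0],[-0.002,0,-0.06],0.045],
    [[0,0,0],[-0.002,0,-0.08],0.045],
    [[0,0,0],[-0.002,0,-0.095],0.045],
    [[0,0,0],[-0.002,0,-0.105],0.045],
    [[0,0,0],[-0.002,0,-0.105],0.045]
  ]
}}

```text
time_s: 13.3
position: [0.4689, -0.1697, 0.0504]
orientation: [2.707, -0.002, 1.553]
wrist_force: [-1.0, 0.7, -0.0]
opening: 0.53
grasp_force: 0.0
```

Emit:
{"op": "play_rows", "data": {
  "moves": [
    [[0,0,0],[0,0,0],0.03],
    [[0,0,0],[0,0,0],0.02],
    [[0,0,0],[0,0,0],0.01],
    [[0,0,0],[0,0,0],0.0],
    [[0,0,0],[0,0,0],0.0],
    [[0,0,0],[0,0,0],0.0],
    [[0,0,0],[0,0,0],0.0],
    [[0,0,0],[0,0,0],0.0]
  ]
}}

```text
time_s: 14.1
position: [0.4701, -0.1705, 0.0528]
orientation: [2.703, 0.0, 1.553]
wrist_force: [1.4, 0.6, 5.0]
opening: 0.167
grasp_force: 58.7
```

Run:
```python
import numpy as np
v=np.array([-.2355,-.042])
f=lambda t:np.array([v[0]*np.cos(t)+v[1]*np.sin(t),-v[0]*np.sin(t)+v[1]*np.cos(t)])
for t0,ts in((0,range(3,25,3)),(24,range(27,49,3)),(48,(50,52,54,56,57,58,59,60)),(59,(58,57,56,54,53,52,51,50))):
    for t in ts:
        d=f(np.radians(t))-f(np.radians(t0));print(t0,t,[.018*(t-t0),t-t0],d.round(4),round(-.018*d[0],4))
```

```text
0 3 [0.05399999999999999, 3] [-0.0019  0.0124] 0.0
0 6 [0.10799999999999998, 6] [-0.0031  0.0248] 0.0001
0 9 [0.16199999999999998, 9] [-0.0037  0.0374] 0.0001
0 12 [0.21599999999999997, 12] [-0.0036  0.0499] 0.0001
0 15 [0.26999999999999996, 15] [-0.0028  0.0624] 0.0001
0 18 [0.32399999999999995, 18] [-0.0015  0.0748] 0.0
0 21 [0.37799999999999995, 21] [0.0006 0.0872] -0.0
0 24 [0.43199999999999994, 24] [0.0033 0.0994] -0.0001
24 27 [0.05399999999999999, 3] [0.0033 0.0121] -0.0001
24 30 [0.10799999999999998, 6] [0.0073 0.024 ] -0.0001
24 33 [0.16199999999999998, 9] [0.0118 0.0356] -0.0002
24 36 [0.21599999999999997, 12] [0.017 0.047] -0.0003
24 39 [0.26999999999999996, 15] [0.0228 0.0581] -0.0004
24 42 [0.32399999999999995, 18] [0.0291 0.069 ] -0.0005
24 45 [0.37799999999999995, 21] [0.036  0.0794] -0.0006
24 48 [0.43199999999999994, 24] [0.0434 0.0895] -0.0008
48 50 [0.036, 2] [0.0052 0.0065] -0.0001
48 52 [0.072, 4] [0.0107 0.0128] -0.0002
48 54 [0.10799999999999998, 6] [0.0164 0.0189] -0.0003
48 56 [0.144, 8] [0.0223 0.0248] -0.0004
48 57 [0.16199999999999998, 9] [0.0253 0.0277] -0.0005
48 58 [0.18, 10] [0.0284 0.0306] -0.0005
48 59 [0.19799999999999998, 11] [0.0315 0.0333] -0.0006
48 60 [0.21599999999999997, 12] [0.0347 0.036 ] -0.0006
59 58 [-0.018, -1] [-0.0031 -0.0028] 0.0001
59 57 [-0.036, -2] [-0.0062 -0.0056] 0.0001
59 56 [-0.05399999999999999, -3] [-0.0092 -0.0085] 0.0002
59 54 [-0.09, -5] [-0.0151 -0.0144] 0.0003
59 53 [-0.10799999999999998, -6] [-0.018  -0.0174] 0.0003
59 52 [-0.126, -7] [-0.0208 -0.0205] 0.0004
59 51 [-0.144, -8] [-0.0236 -0.0236] 0.0004
59 50 [-0.16199999999999998, -9] [-0.0263 -0.0268] 0.0005
```

Emit:
{"op": "play_rows", "data": {
  "moves": [
    [[0.05,3,0],[-0.0019,0,0.0124],0.0],
    [[0.1,6,0],[-0.0031,0,0.0248],0.0],
    [[0.16,9,0],[-0.0037,0,0.0374],0.0],
    [[0.2,12,0],[-0.0036,0,0.0499],0.0],
    [[0.27,15,0],[-0.0028,0,0.0624],0.0],
    [[0.32,18,0],[-0.0015,0,0.0748],0.0],
    [[0.38,21,0],[0.0006,0,0.0872],0.0],
    [[0.43,24,0],[0.0033,0,0.0994],0.0]
  ]
}}

```text
time_s: 14.9
position: [0.4724, -0.1705, 0.1508]
orientation: [3.127, -0.0, 1.552]
wrist_force: [3.8, -2.8, -3.2]
opening: 0.169
grasp_force: 60.3
```

Forces are small, so I continue along the arc.

Emit:
{"op": "play_rows", "data": {
  "moves": [
    [[0.05,3,0],[0.0033,0,0.0121],0.0],
    [[0.1,6,0],[0.0073,0,0.024],0.0],
    [[0.16,9,0],[0.0118,0,0.0356],0.0],
    [[0.2,12,0],[0.017,0,0.047],0.0],
    [[0.27,15,0],[0.0228,-0.0004,0.0581],0.0],
    [[0.32,18,0],[0.0291,-0.0005,0.069],0.0],
    [[0.38,21,0],[0.036,-0.0006,0.0794],0.0],
    [[0.43,24,0],[0.0434,-0.0008,0.0895],0.0]
  ]
}}

```text
time_s: 15.7
position: [0.5155, -0.1714, 0.241]
orientation: [-2.736, -0.0, 1.551]
wrist_force: [-2.3, -3.6, 2.2]
opening: 0.166
grasp_force: 60.8
```

```bash
cat >> h.py <<'E'
def lidang():
    o=manip.get_obs();R=Ro.from_euler("xyz",o["orientation"]).as_matrix();H=o["position"]-.045*R[:,2]
    t=cap("top");s=cap("scene");out=[]
    for c in(t,s):
        W=world(c);hsv=cv2.cvtColor(c["frame"],cv2.COLOR_BGR2HSV)
        m=(hsv[...,1]<60)&(hsv[...,2]>110)&(W[...,0]>.5)&(W[...,0]<.72)&(W[...,1]>-.26)&(W[...,1]<-.085)&(W[...,2]>.09)&(W[...,2]<.36)
        P=W[m]
        if len(P)<50: out.append(None);continue
        for _ in range(5):
            k=np.median(P,0);n=np.linalg.svd(P-P.mean(0),full_matrices=False)[2][2];d=abs((P-P.mean(0))@n);P=P[d<max(.004,2*d.std())]
        out.append((len(P),np.degrees(np.arctan2(abs(n[0]),abs(n[2]))).round(2)))
    print("pos",o["position"],"H",H.round(4),"ang from H",np.degrees(np.arctan2(H[2]-.095,.7065-H[0])).round(2),"rad",np.hypot(H[2]-.095,.7065-H[0]).round(4),"tool phi+25",np.degrees(np.arctan2(-R[0,2],-R[2,2])).round(2)+25.1,"planes top/scene",out,"q",o["joint_pos"].round(2),"F",o["wrist_force"].round(1))
    return s
E
python3 - <<'E'
from h import *
s=lidang();cv2.imwrite("pics/s1.png",s["frame"])
E
```

```text
pos [ 0.51546097 -0.17135895  0.24102467] H [ 0.5332 -0.1717  0.2824] ang from H 47.24 rad 0.2552 tool phi+25 48.36 planes top/scene [(237, np.float64(47.4)), (3029, np.float64(47.68))] q [-0.32  0.44  0.93 -0.14  2.16 -0.36] F [-2.3 -3.6  2.2]
```

View pics/s1.png

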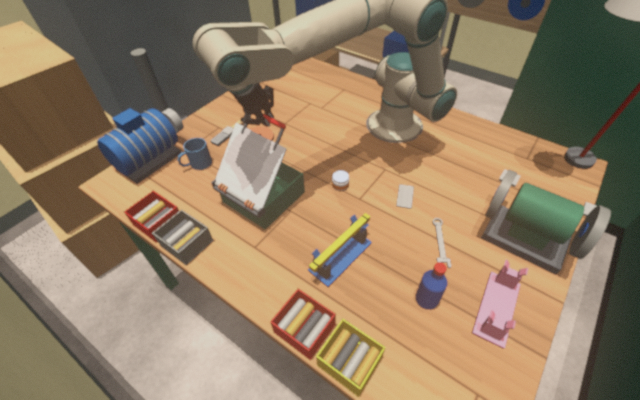

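The scene view shows the lid open about 47.6° and gripped at (275,122), with the bar in the rest at (342,245). I raise it past balance to about 60°.

Emit:
{"op": "play_rows", "data": {
  "moves": [
    [[0.04,2,0],[0.0052,-0.0001,0.0065],0.0],
    [[0.07,4,0],[0.0107,-0.0002,0.0128],0.0],
    [[0.11,6,0],[0.0164,-0.0003,0.0189],0.0],
    [[0.14,8,0],[0.0223,-0.0004,0.0248],0.0],
    [[0.16,9,0],[0.0253,-0.0005,0.0277],0.0],
    [[0.18,10,0],[0.0284,-0.0005,0.0306],0.0],
    [[0.22,12,0],[0.0347,-0.0006,0.036],0.0],
    [[0.22,12,0],[0.0347,-0.0006,0.036],0.0]
  ]
}}

```text
time_s: 16.6
position: [0.5503, -0.1721, 0.2775]
orientation: [-2.527, 0.0, 1.55]
wrist_force: [-4.6, -3.1, 8.5]
opening: 0.165
grasp_force: 61.4
```

Run:
```python
from h import *
lidang()
v=np.array([-.2355,-.042])
f=lambda t:np.array([v[0]*np.cos(t)+v[1]*np.sin(t),-v[0]*np.sin(t)+v[1]*np.cos(t)])
for t in (58.5,57,55.5,54,52.5,51.5,50.5): print(t-60,(f(np.radians(t))-f(np.radians(60))).round(4))
```

```text
pos [ 0.55025709 -0.17206206  0.27749632] H [ 0.5762 -0.1726  0.3143] ang from H 59.28 rad 0.2551 tool phi+25 60.31 planes top/scene [(156, np.float64(59.5)), (2816, np.float64(59.58))] q [-0.29  0.76  0.47 -0.25  2.49 -0.42] F [-4.6 -3.1  8.5]
-1.5 [-0.0047 -0.0041]
-3 [-0.0094 -0.0083]
-4.5 [-0.0139 -0.0127]
-6 [-0.0183 -0.0171]
-7.5 [-0.0226 -0.0217]
-8.5 [-0.0253 -0.0248]
-9.5 [-0.0281 -0.0279]
```

The lid is at about 59.5°, past balance and still held. I bring it back down to about 50°.

Emit:
{"op": "play_rows", "data": {
  "moves": [
    [[-0.03,-1.5,0],[-0.0047,0.0001,-0.0041],0.0],
    [[-0.05,-3,0],[-0.0094,0.0002,-0.0083],0.0],
    [[-0.08,-4.5,0],[-0.0139,0.0002,-0.0127],0.0],
    [[-0.11,-6,0],[-0.0183,0.0003,-0.0171],0.0],
    [[-0.13,-7.5,0],[-0.0226,0.0004,-0.0217],0.0],
    [[-0.15,-8.5,0],[-0.0253,0.0004,-0.0248],0.0],
    [[-0.17,-9.5,0],[-0.0281,0.0005,-0.0279],0.0],
    [[-0.17,-9.5,0],[-0.0281,0.0005,-0.0279],0.0]
  ]
}}

```text
time_s: 17.5
position: [0.5218, -0.1715, 0.2488]
orientation: [-2.695, -0.0, 1.551]
wrist_force: [-4.2, -3.4, 3.1]
opening: 0.169
grasp_force: 61.2
```

Emit:
{"op": "play_rows", "data": {
  "moves": [
    [[0,0,0],[0,0,0],0.0],
    [[0,0,0],[0,0,0],0.0],
    [[0,0,0],[0,0,0],0.0],
    [[0,0,0],[0,0,0],0.0],
    [[0,0,0],[0,0,0],0.0],
    [[0,0,0],[0,0,0],0.0],
    [[0,0,0],[0,0,0],0.0],
    [[0,0,0],[0,0,0],0.0]
  ]
}}

```text
time_s: 18.3
position: [0.5222, -0.1715, 0.2492]
orientation: [-2.695, 0.0, 1.551]
wrist_force: [-4.7, -3.6, 4.2]
opening: 0.165
grasp_force: 61.2
```

Run:
```python
from h import *
lidang()
```

```text
pos [ 0.52222591 -0.17150075  0.24924578] H [ 0.5417 -0.1719  0.2898] ang from H 49.77 rad 0.2552 tool phi+25 50.71 planes top/scene [(184, np.float64(50.09)), (3016, np.float64(49.99))] q [-0.31  0.5   0.85 -0.16  2.22 -0.36] F [-4.7 -3.6  4.2]
```

The lid is steady at about 50° and held, and the bar is in the rest. I'm handing in.

```bash
python3 -c "
from station import manip
print(manip.job_done())"
```

```text
the job is handed in; nothing more can be done
None
```

The job is handed in: the bar lies centred across both forks of the blue rest, and the lid was raised to about 59.5°, brought back down and is held at about 50°. The first attempt to grasp the bar closed on air, but nothing was moved.

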